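# Find the misfilled bottle by its weight

## Robot

A 6-joint arm with a two-finger parallel gripper is mounted at the origin on the work surface. World frame = base frame: x ahead of the robot, y to its left, z up, the work surface at z = 0. Lengths are in m, angles in rad, forces in N, time in s.
With the tool pointing down it reaches from about 0.425 to 0.95 m from the base axis. Payload 3.5 kg.
Tool frame: the origin (TCP) lies between the finger pads; the fingertips stand 14 mm ahead of it and the grasp point (between the pads) lies 5 mm behind it; z points along the fingers, y is the direction in which the jaws open and shut (so a half turn about z gives the same grasp; the last joint's range is limited). The gripper opens to 85 mm and grips with 20 to 120 N. Pads are 22 mm wide; open, the fingers measure 114 mm over their backs; the gripper's body (76 mm by 85 mm) begins 54 mm behind the grasp point. The pads swing forward as they close: fully open they stand 13 mm farther back than shut.
Start: joints at [-1.404, 0.286, 1.577, -0, 1.279, -0.15], TCP at [0.21, -0.641, 0.245] pointing down, gripper open.
Joint ranges: [-2.77, 2.77], [-0.9, 2.22], [0.21, 2.48], [-1.53, 4.67], [0.24, 2.81], [-2.84, 2.84]. Speed limits (rad/s): [2.79, 2.79, 3.14, 3.14, 3.14, 3.14].

## Interface

Orientations are given as a unit quaternion [x, y, z, w].
In Python, from plant import ctrl gives the robot as it stands. The module is installed in compiled form; this text tells all that it offers.
- The arm moves only by the tool servo_tool, never from a script. Its argument "increments" is text: rows parted by semicolons, each of 7 numbers parted by spaces: the turn, a rotation vector about the tool's x, y, z in rad, then the shift along the tool's x, y, z in cm, then the finger opening in cm, from 0 to 8.54. In form: ax ay az dx dy dz claw; .... A call has 1 to 10 rows; each row is the pose to reach, as a shift and turn from the pose commanded when the call began, along the tool's axes at that moment; what a row does not reach only later rows make up. A row lasts 1/12 s, in which the tool goes at most 41.7 mm and 7.16 degrees, less where a joint would pass 70% of its speed; a pose out of reach is approached as far as the arm can. A call with a gripper value outside its range is refused whole. The fingers move at their own pace and stop on an object; "grip_force" is the grip in N (left out, the last holds). Time passes only in rows, so rows that repeat a pose let the fingers close. It gives the time, the measured TCP pose, the force and the opening at its end, in the units of the state.
- ctrl.get_state(): the state, without advancing time (a new reading comes with each control period).
- ctrl.read_camera(name): name is "scene" or "top"; returns (picture, depth): 384x512x3 uint8, red, green, blue; 384x512 float32, m along the optical axis (not along the pixel's ray), 0 where there is no reading.
- ctrl.camera_info(name): a dict with "camera_matrix" (3x3 intrinsics, pixels), "world_to_cam" (4x4, takes a point from world to camera coordinates). Camera axes: x right, y down, z forward; pixel columns grow to the right and rows downward; lengths in m; the calibration is good to about 2 mm. A picture is of the moment at which its call begins. camera_info takes no time and is no camera call.
- ctrl.sign_off(): hands the job in, once; it reports no verdict.
The state is a dict: "time": time; "qpos": joint angles; "dq": joint speeds; "joint_efforts": joint torques, N m; "eef_pos": TCP position; "tcp_rot": TCP orientation; "contact_force": force on the tool from outside, world axes, zero at the start; "wrist_torque": the same for the moment, N m; "opening": opening from 0.0 (shut) to 1.0 (fully open).
Only numpy, scipy, OpenCV 4.12 (cv2) and the standard library are available. Lean on these libraries where they do the work, as an engineer would, in place of code of your own. Each camera call takes 0.05 s, during which the arm holds its last target.

## Task

One of the three look-alike red-capped bottles in the cardboard tray was misfilled and is clearly heavier than the others. Going from the robot's left to its right, heft each bottle: lift it clear of the tray by about 5 cm or more and, if you are not keeping it, set it back upright in its own pocket before the next. The plastic is thin, so squeeze gently, with less than 30 N at each finger, and leave the tape roll, the small carton and the white jar alone. Finish holding the heaviest bottle still and roughly upright, at least 15 cm above the bench and touching nothing but the gripper, with the other two standing in their pockets; do not put it down or let it go.

Things in the scene. Friction and masses are not known exactly. Their poses are not given: they have to be found in the camera images.
- bottle_a: one of three outwardly identical closed, opaque dark amber plastic bottles with a red screw cap. Round body 60 mm in diameter up to 90 mm, shoulder narrowing to a 36 mm neck at 101 mm, red cap 40 mm in diameter from 104 mm to 132 mm above the foot (the top). Two of the three weigh 220 to 320 g, the misfilled one 520 to 640 g; which one is which cannot be seen and changes every time. Easily held by the cap from above. Origin: centre of the foot, z up along the bottle
- bottle_b: one of three outwardly identical closed, opaque dark amber plastic bottles with a red screw cap. Round body 60 mm in diameter up to 90 mm, shoulder narrowing to a 36 mm neck at 101 mm, red cap 40 mm in diameter from 104 mm to 132 mm above the foot (the top). Two of the three weigh 220 to 320 g, the misfilled one 520 to 640 g; which one is which cannot be seen and changes every time. Easily held by the cap from above. Origin: centre of the foot, z up along the bottle
- bottle_c: one of three outwardly identical closed, opaque dark amber plastic bottles with a red screw cap. Round body 60 mm in diameter up to 90 mm, shoulder narrowing to a 36 mm neck at 101 mm, red cap 40 mm in diameter from 104 mm to 132 mm above the foot (the top). Two of the three weigh 220 to 320 g, the misfilled one 520 to 640 g; which one is which cannot be seen and changes every time. Easily held by the cap from above. Origin: centre of the foot, z up along the bottle
- tray: shallow open cardboard tray, fixed to the bench, 116 mm (x) by 338 mm (y) by 24 mm high, walls and floor 4 mm thick, two dividers across y make three pockets in a row along its y axis, 110 mm apart centre to centre; one bottle stands in each. Origin: centre of the underside; its +y points to the robot's left give or take 0.35 rad
- pocket_left (a point): centre of the floor of the left (seen from the robot, tray +y) pocket of the tray, on the floor's upper face (4 mm above the bench); pocket opening about 108 mm (along x) by 107 mm (along y)
- pocket_mid (a point): centre of the floor of the middle pocket of the tray, on the floor's upper face (4 mm above the bench); pocket opening about 108 mm (along x) by 107 mm (along y)
- pocket_right (a point): centre of the floor of the right (tray -y) pocket of the tray, on the floor's upper face (4 mm above the bench); pocket opening about 108 mm (along x) by 107 mm (along y)
- tape_roll: loose roll of brown packing tape lying flat, 100 mm outside diameter, 45 mm high, not to be moved. Origin: centre of the underside
- small_carton: loose small white carton with a green band, 100 (x) by 130 (y) by 80 mm high, not to be moved. Origin: centre of the underside
- white_jar: loose white plastic jar with a blue label, 48 mm in diameter, 93 mm high, not to be moved. Origin: centre of the underside
Mind the look-alikes: they are no part of the job. Leave any green look-alike of the bottle_a alone. Leave any purple look-alike of the bottle_c alone.

How it is judged:
On the way, in this order (a step that is already met when the one before it is completed fails the run):
1. the bottle from the left pocket is gripped and its foot is more than 30 mm above the bench (((height (world z) of bottle_a above 0.03 m and contact force between the fingers and bottle_a above 1 N and horizontal distance between each of bottle_b, bottle_c and pocket_left above 0.07 m) or (height (world z) of bottle_b above 0.03 m and contact force between the fingers and bottle_b above 1 N and horizontal distance between each of bottle_a, bottle_c and pocket_left above 0.07 m) or (height (world z) of bottle_c above 0.03 m and contact force between the fingers and bottle_c above 1 N and horizontal distance between each of bottle_a, bottle_b and pocket_left above 0.07 m))), for 0.2 s.
2. the bottle from the middle pocket is gripped and its foot is more than 30 mm above the bench (((height (world z) of bottle_a above 0.03 m and contact force between the fingers and bottle_a above 1 N and horizontal distance between each of bottle_b, bottle_c and pocket_mid above 0.07 m) or (height (world z) of bottle_b above 0.03 m and contact force between the fingers and bottle_b above 1 N and horizontal distance between each of bottle_a, bottle_c and pocket_mid above 0.07 m) or (height (world z) of bottle_c above 0.03 m and contact force between the fingers and bottle_c above 1 N and horizontal distance between each of bottle_a, bottle_b and pocket_mid above 0.07 m))), for 0.2 s.
3. the bottle from the right pocket is gripped and its foot is more than 30 mm above the bench (((height (world z) of bottle_a above 0.03 m and contact force between the fingers and bottle_a above 1 N and horizontal distance between each of bottle_b, bottle_c and pocket_right above 0.07 m) or (height (world z) of bottle_b above 0.03 m and contact force between the fingers and bottle_b above 1 N and horizontal distance between each of bottle_a, bottle_c and pocket_right above 0.07 m) or (height (world z) of bottle_c above 0.03 m and contact force between the fingers and bottle_c above 1 N and horizontal distance between each of bottle_a, bottle_b and pocket_right above 0.07 m))), for 0.2 s.
At the end, for the whole second after the job is handed in: The heaviest bottle is gripped, still, within 0.35 rad of upright, foot over 100 mm above the bench, touching nothing else; the two light ones are let go, upright (0.1 rad) on the tray floor within 50 mm of where each began, each weighing 1.5 to 4.2 N on it (the heavy one: over 5 N) (((height (world z) of bottle_a above 0.1 m and angle between bottle_a's own z axis and vertical below 0.35 rad and linear speed of bottle_a below 0.03 m/s and contact force between the fingers and bottle_a above 1 N and contact force between each of bottle_a, the fingers and bottle_b below 0.2 N and contact force between each of bottle_a, the fingers and bottle_c below 0.2 N and contact force between bottle_a and tray below 0.2 N and contact force between bottle_a and tape_roll below 0.2 N and contact force between bottle_a and small_carton below 0.2 N and contact force between bottle_a and white_jar below 0.2 N and height (world z) of each of bottle_b, bottle_c below 0.012 m and angle between each of bottle_b, bottle_c's own z axis and vertical below 0.1 rad and distance of each of bottle_b, bottle_c from where it was at the start of the episode below 0.05 m and linear speed of each of bottle_b, bottle_c below 0.02 m/s and contact force between bottle_b and tray between 1.5 and 4.2 N and contact force between bottle_c and tray between 1.5 and 4.2 N) or (height (world z) of bottle_b above 0.1 m and angle between bottle_b's own z axis and vertical below 0.35 rad and linear speed of bottle_b below 0.03 m/s and contact force between the fingers and bottle_b above 1 N and contact force between each of bottle_b, the fingers and bottle_a below 0.2 N and contact force between each of bottle_b, the fingers and bottle_c below 0.2 N and contact force between bottle_b and tray below 0.2 N and contact force between bottle_b and tape_roll below 0.2 N and contact force between bottle_b and small_carton below 0.2 N and contact force between bottle_b and white_jar below 0.2 N and height (world z) of each of bottle_a, bottle_c below 0.012 m and angle between each of bottle_a, bottle_c's own z axis and vertical below 0.1 rad and distance of each of bottle_a, bottle_c from where it was at the start of the episode below 0.05 m and linear speed of each of bottle_a, bottle_c below 0.02 m/s and contact force between bottle_a and tray between 1.5 and 4.2 N and contact force between bottle_c and tray between 1.5 and 4.2 N) or (height (world z) of bottle_c above 0.1 m and angle between bottle_c's own z axis and vertical below 0.35 rad and linear speed of bottle_c below 0.03 m/s and contact force between the fingers and bottle_c above 1 N and contact force between each of bottle_c, the fingers and bottle_a below 0.2 N and contact force between each of bottle_c, the fingers and bottle_b below 0.2 N and contact force between bottle_c and tray below 0.2 N and contact force between bottle_c and tape_roll below 0.2 N and contact force between bottle_c and small_carton below 0.2 N and contact force between bottle_c and white_jar below 0.2 N and height (world z) of each of bottle_a, bottle_b below 0.012 m and angle between each of bottle_a, bottle_b's own z axis and vertical below 0.1 rad and distance of each of bottle_a, bottle_b from where it was at the start of the episode below 0.05 m and linear speed of each of bottle_a, bottle_b below 0.02 m/s and contact force between bottle_a and tray between 1.5 and 4.2 N and contact force between bottle_b and tray between 1.5 and 4.2 N))); the arm keeps its last pose, push and grip.
It fails at once if a bottle is squeezed with over 35 N by each finger (70 N, both fingers added up) (contact force between the fingers and bottle_a above 70 N or contact force between the fingers and bottle_b above 70 N or contact force between the fingers and bottle_c above 70 N).
It fails at once if the tape roll, small carton or white jar is moved by more than 20 mm (distance of any of tape_roll, small_carton, white_jar from where it was at the start of the episode above 0.02 m).
It also fails if it takes over 64 s, if anything falls off the work surface, if the arm or the gripper's body presses on something with over 40 N, if the wrist force passes 120 N, or if a joint passes its speed limit or range.

## Working session

There is one attempt and no reset: what is moved stays moved. The work goes in short steps, Python scripts to look and compute and a tool call to move; the robot and the scene stay as the last step left them, time stands still between calls to the robot, and variables do not carry over. Pictures are saved under pics/ and viewed, and the job is handed in when it is done.

Besides the shell and the picture viewer there is one more tool, called as name(argument=value, ...) on one line, values as JSON. servo_tool: Moves the arm, as the interface text tells. Its arguments: {"type":"object","properties":{"increments":{"type":"string"},"grip_force":{"type":"number"}},"required":["increments"]}

```bash
mkdir -p pics
python3 - <<'E'
from plant import ctrl
import cv2, numpy as np
np.set_printoptions(precision=4,suppress=True)
s=ctrl.get_state(); print(s)
for n in("scene","top"):
    im,d=ctrl.read_camera(n); cv2.imwrite(f"pics/{n}0.png",im[:,:,::-1]); np.savez(f"{n}0.npz",im=im,d=d)
    print(n,ctrl.camera_info(n))
E
```

```text
{'time': 0.0, 'qpos': array([-1.404 ,  0.2872,  1.5782,  0.    ,  1.2786, -0.15  ]), 'dq': array([ 0.0004, -0.0001, -0.002 , -0.0009, -0.001 , -0.0007]), 'joint_efforts': array([ -0.0002, -40.5986, -29.2626,  -0.0001,   0.0058,  -0.    ]), 'eef_pos': array([ 0.2102, -0.6408,  0.2439]), 'tcp_rot': array([ 0.9875,  0.1577,  0.    , -0.0012]), 'contact_force': array([ 0.3237,  0.5893, -0.1115]), 'wrist_torque': array([ 0.0208, -0.0861, -0.0074]), 'opening': 0.9966489737287358}
scene {'camera_matrix': array([[459.1583,   0.    , 255.7564],
       [  0.    , 459.1583, 192.2993],
       [  0.    ,   0.    ,   1.    ]]), 'world_to_cam': array([[ 0.1163,  0.993 , -0.0206, -0.0716],
       [ 0.5815, -0.0849, -0.8091, -0.2751],
       [-0.8052,  0.0821, -0.5873,  2.0155],
       [ 0.    ,  0.    ,  0.    ,  1.    ]])}
top {'camera_matrix': array([[496.6688,   0.    , 254.4232],
       [  0.    , 496.6688, 189.1482],
       [  0.    ,   0.    ,   1.    ]]), 'world_to_cam': array([[ 0.0079, -1.    ,  0.001 , -0.0174],
       [-0.9816, -0.008 , -0.1909,  0.5341],
       [ 0.1909,  0.0005, -0.9816,  1.5024],
       [ 0.    ,  0.    ,  0.    ,  1.    ]])}
```

View pics/scene0.png

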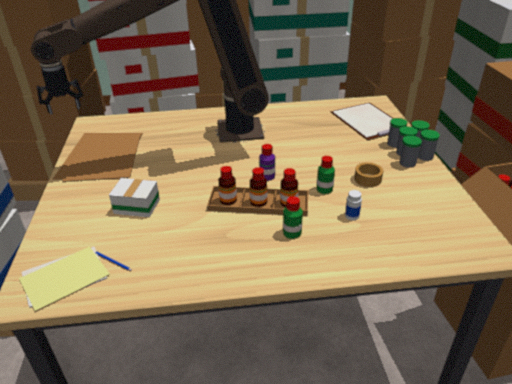

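View pics/top0.png

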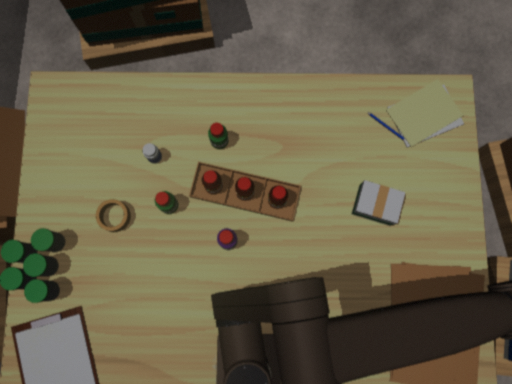

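Top view: there are six red caps. The three in the tray are at about (211,178), (245,186) and (279,194); these have amber bodies and are the ones I want. The green look-alikes are at (217,130) and (164,200), and the purple one is at (227,237). Next I'll measure the caps and check an enlarged crop.

```bash
cat > h.py <<'E'
from plant import ctrl
import cv2, numpy as np
np.set_printoptions(precision=4,suppress=True)
from scipy.spatial.transform import Rotation as R
def ray(n,uv,z):
    c=ctrl.camera_info(n);K=c["camera_matrix"];T=c["world_to_cam"];Rm=T[:3,:3];t=T[:3,3]
    o=-Rm.T@t; d=Rm.T@np.linalg.inv(K)@np.array([uv[0],uv[1],1.]); return o+d*(z-o[2])/d[2]
def proj(n,p):
    c=ctrl.camera_info(n);q=c["world_to_cam"][:3,:3]@np.asarray(p)+c["world_to_cam"][:3,3];u=c["camera_matrix"]@q;return u[:2]/u[2],q[2]
def pts(n,d):
    c=ctrl.camera_info(n);K=c["camera_matrix"];T=c["world_to_cam"]
    v,u=np.mgrid[:d.shape[0],:d.shape[1]];P=np.stack([(u-K[0,2])/K[0,0]*d,(v-K[1,2])/K[1,1]*d,d],-1)
    return (P-T[:3,3])@T[:3,:3]
def red(im):
    h=cv2.cvtColor(im,cv2.COLOR_RGB2HSV);return (((h[...,0]<8)|(h[...,0]>172))&(h[...,1]>160)&(h[...,2]>70)).astype(np.uint8)
E
python3 - <<'E'
from h import *
for n in("top","scene"):
    f=np.load(n+"0.npz");im,d=f["im"],f["d"];P=pts(n,d)
    k,l,s,c=cv2.connectedComponentsWithStats(red(im))
    for i in range(1,k):
        if s[i,4]<25: continue
        m=(l==i)&(d>0); Q=P[m]; top=Q[Q[:,2]>np.percentile(Q[:,2],95)-.006]
        print(n,c[i],s[i],'zmax',np.percentile(Q[:,2],95),'topmean',top.mean(0),'mid',(top.min(0)+top.max(0))/2, len(top))
im=np.load("top0.npz")["im"]
cv2.imwrite("pics/crop0.png",cv2.resize(im[110:260,90:310,::-1],None,fx=3.6,fy=3.6,interpolation=cv2.INTER_CUBIC))
E
```

```text
top [216.3417 128.6833] [211 123  12  12 120] zmax 0.1365618988388868 topmean [0.7043 0.1043 0.1336] mid [0.7044 0.1033 0.1354] 76
top [209.6327 176.4082] [203 170  14  14 147] zmax 0.13995763926823637 topmean [0.5549 0.1194 0.1371] mid [0.5538 0.1191 0.1397] 102
top [243.6284 183.1824] [237 177  14  13 148] zmax 0.14053529279274996 topmean [0.5349 0.0179 0.1377] mid [0.5349 0.0179 0.1388] 89
top [278.5425 191.902 ] [272 186  14  13 153] zmax 0.14168380969705965 topmean [ 0.51   -0.0856  0.1385] mid [ 0.5097 -0.0857  0.1398] 70
top [161.8881 197.9179] [156 192  13  13 134] zmax 0.13666974671582688 topmean [0.4895 0.2596 0.1336] mid [0.4892 0.2597 0.1353] 100
top [225.7626 236.3885] [220 230  13  14 139] zmax 0.13672596054312283 topmean [0.3769 0.069  0.1335] mid [0.3774 0.0684 0.1355] 90
scene [142.8513  40.9909] [  97   32   93   20 1096] zmax 0.22145051951156083 topmean [-0.6944 -0.4443  0.2203] mid [-0.6949 -0.4369  0.2223] 158
scene [132.9286  68.9018] [126  65  16   9 112] zmax 0.06647177718299183 topmean [-0.6896 -0.5137  0.0649] mid [-0.6865 -0.5148  0.065 ] 22
scene [154.9251
[... 924 characters left out ...]
34 0.2594 0.1315] 55
scene [225.992 172.128] [221 166  11  13 125] zmax 0.1370698020651894 topmean [ 0.5154 -0.0855  0.1345] mid [ 0.5152 -0.0846  0.135 ] 60
scene [258.1278 173.7293] [253 167  12  14 133] zmax 0.13680281454760687 topmean [0.5417 0.0178 0.1344] mid [0.5394 0.0183 0.1355] 64
scene [289.2164 174.4851] [284 168  12  14 134] zmax 0.13702528391270652 topmean [0.5604 0.1188 0.1344] mid [0.5594 0.1185 0.1353] 67
scene [504.6667 177.9524] [498 174  13  11  84] zmax -0.012311099684503755 topmean [ 0.4946  0.9401 -0.0152] mid [ 0.4945  0.9419 -0.0137] 45
scene [292.642  202.7222] [286 196  14  15 162] zmax 0.1327984996392453 topmean [0.7117 0.1027 0.1303] mid [0.7094 0.103  0.1309] 94
```

View pics/crop0.png

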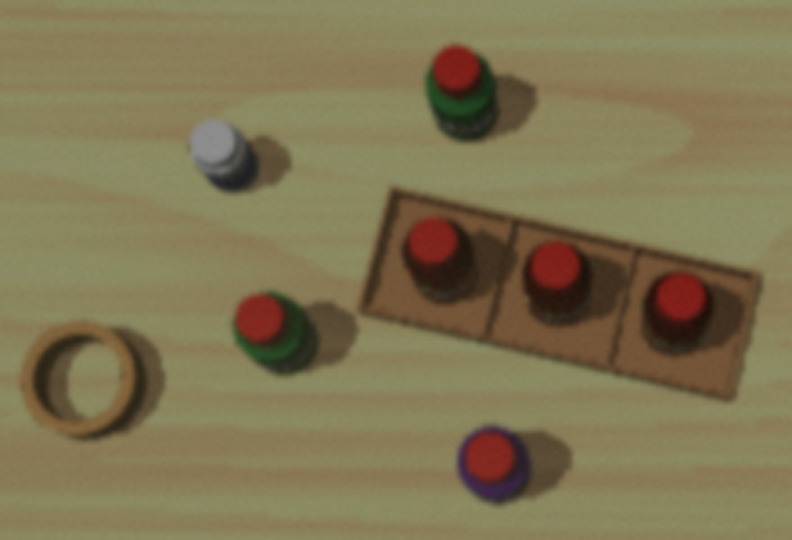

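The crop confirms it: the three amber bottles in the tray are the targets. World cap positions are left (.557,.119), middle (.538,.018) and right (.513,-.085). The current yaw keeps the fingers clear of the neighbours, so I'll leave it as is.

```bash
cat >> h.py <<'E'
def inc(*targets):
    s=ctrl.get_state();r=R.from_quat(s["tcp_rot"]);print("t",s["time"],"tcp",s["eef_pos"],"F",s["contact_force"],"open",round(s["opening"],3))
    M=r.as_matrix();
    # turn (tool axes) bringing z straight down
    print("tilt fix",(np.cross(M[:,2],[0,0,-1]))@M)
    for t in targets: print(t,"cm:",(np.array(t)-s["eef_pos"])@M*100)
E
python3 -c "
from h import *
inc((.5,-.3,.25),(.557,.119,.25))"
```

```text
t 0.1 tcp [ 0.2102 -0.6409  0.2441] F [-0.7871 -0.2207 -0.0568] open 0.997
tilt fix [-0.0021 -0.0003  0.    ]
(0.5, -0.3, 0.25) cm: [ 38.1558 -23.3634  -0.5325]
(0.557, 0.119, 0.25) cm: [ 56.6236 -61.4033  -0.446 ]
```

servo_tool(increments="0 0 0 3.4 -2.1 0 8.5;0 0 0 6.8 -4.2 0 8.5;0 0 0 10.2 -6.3 0 8.5;0 0 0 13.6 -8.4 0 8.5;0 0 0 17 -10.5 0 8.5;0 0 0 20.4 -12.6 0 8.5;0 0 0 23.8 -14.7 0 8.5;0 0 0 27.2 -16.8 0 8.5;0 0 0 30.6 -18.9 0 8.5;0 0 0 34 -21 0 8.5", grip_force=25)

```text
time: 0.93
eef_pos: [0.4687, -0.334, 0.2449]
tcp_rot: [0.987, 0.158, -0.0, -0.0]
contact_force: [0.6, -0.9, 0.5]
opening: 0.996
```

```bash
python3 -c "
from h import *
inc((.557,.119,.25))"
```

```text
t 0.9333 tcp [ 0.4687 -0.334   0.2449] F [ 0.5665 -0.9131  0.5386] open 0.996
tilt fix [-0.0007  0.0003  0.    ]
(0.557, 0.119, 0.25) cm: [ 22.4964 -40.2959  -0.4924]
```

servo_tool(increments="0 0 0 1.9 -3.4 0 8.5;0 0 0 3.8 -6.8 0 8.5;0 0 0 5.7 -10.2 0 8.5;0 0 0 7.6 -13.6 0 8.5;0 0 0 9.5 -17 0 8.5;0 0 0 11.4 -20.4 0 8.5;0 0 0 13.3 -23.8 0 8.5;0 0 0 15.2 -27.2 0 8.5;0 0 0 17.1 -30.6 0 8.5;0 0 0 19 -34 0 8.5")

```text
time: 1.77
eef_pos: [0.5423, 0.0484, 0.2449]
tcp_rot: [0.987, 0.158, -0.0, -0.0]
contact_force: [-0.5, 0.3, -1.0]
opening: 0.995
```

```bash
python3 -c "
from h import *
inc((.557,.119,.25))"
```

```text
t 1.7667 tcp [0.5423 0.0484 0.2449] F [-0.4661  0.2595 -0.994 ] open 0.995
tilt fix [-0.0001  0.0005  0.    ]
(0.557, 0.119, 0.25) cm: [ 3.6018 -6.254  -0.5064]
```

servo_tool(increments="0 0 0 1.7 -3.1 0 8.5;0 0 0 3.5 -6.2 0 8.5;0 0 0 3.5 -6.2 0 8.5;0 0 0 3.5 -6.2 0 8.5;0 0 0 3.5 -6.2 0 8.5")

```text
time: 2.18
eef_pos: [0.5561, 0.116, 0.2447]
tcp_rot: [0.987, 0.158, -0.001, 0.0]
contact_force: [1.3, 0.5, 0.3]
opening: 0.994
```

```bash
python3 -c "
from h import *
inc((.557,.119,.119))"
```

```text
t 2.1833 tcp [0.5561 0.116  0.2447] F [1.2698 0.5038 0.2954] open 0.994
tilt fix [0.0001 0.0014 0.    ]
(0.557, 0.119, 0.119) cm: [ 0.1906 -0.2561 12.5713]
```

servo_tool(increments="0 0 0 0.2 -0.2 2 8.5;0 0 0 0.2 -0.2 4 8.5;0 0 0 0.2 -0.2 6 8.5;0 0 0 0.2 -0.2 8 8.5;0 0 0 0.2 -0.2 10 8.5;0 0 0 0.2 -0.2 11.5 8.5;0 0 0 0.2 -0.2 12.5 8.5;0 0 0 0.2 -0.2 12.5 8.5;0 0 0 0.2 -0.2 12.5 8.5")

```text
time: 2.93
eef_pos: [0.5577, 0.1177, 0.1202]
tcp_rot: [0.988, 0.157, -0.0, 0.0]
contact_force: [0.4, -0.3, -0.1]
opening: 0.998
```

```bash
cat > snap.py <<'E'
import sys
from h import *
inc()
n=sys.argv[1]
a,_=ctrl.read_camera("scene")
cv2.imwrite(f"pics/{n}.png",cv2.resize(a[60:260,150:400,::-1],None,fx=3,fy=3,interpolation=cv2.INTER_CUBIC))
E
python3 snap.py g1
```

```text
t 2.9333 tcp [0.5577 0.1177 0.1202] F [ 0.3889 -0.3259 -0.0898] open 0.998
tilt fix [-0.0001  0.0008  0.    ]
```

View pics/g1.png

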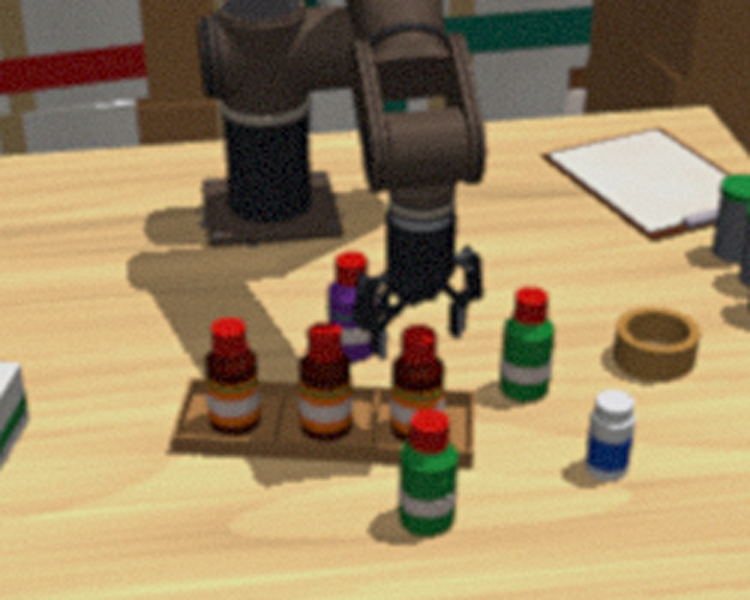

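The gripper straddles the left cap: fingertips at about (378,352) and (458,335), cap at (420,343). Closing.

servo_tool(increments="0 0 0 0 0 0 5.5;0 0 0 0 0 0 4.5;0 0 0 0 0 0 3.5;0 0 0 0 0 0 3.0;0 0 0 0 0 0 3.0;0 0 0 0 0 0 3.0;0 0 0 0 0 0 3.0;0 0 0 0 0 0 3.0;0 0 0 0 0 0 3.0;0 0 0 0 0 0 3.0", grip_force=25)

```text
time: 3.82
eef_pos: [0.5583, 0.1189, 0.1213]
tcp_rot: [0.987, 0.158, 0.001, 0.0]
contact_force: [-1.1, 0.6, 5.4]
opening: 0.462
```

servo_tool(increments="0 0 0 0 0 -0.5 3.0;0 0 0 0 0 -1.5 3.0;0 0 0 0 0 -2.5 3.0;0 0 0 0 0 -3.5 3.0;0 0 0 0 0 -4.5 3.0;0 0 0 0 0 -5.5 3.0;0 0 0 0 0 -6.5 3.0;0 0 0 0 0 -7 3.0;0 0 0 0 0 -7 3.0;0 0 0 0 0 -7 3.0")

```text
time: 4.65
eef_pos: [0.5579, 0.1187, 0.1907]
tcp_rot: [0.987, 0.158, 0.0, 0.0]
contact_force: [-0.6, -0.5, -2.6]
opening: 0.458
```

servo_tool(increments="0 0 0 0 0 0 3.0;0 0 0 0 0 0 3.0;0 0 0 0 0 0 3.0")

```text
time: 4.9
eef_pos: [0.5573, 0.1187, 0.1895]
tcp_rot: [0.987, 0.158, -0.001, -0.0]
contact_force: [-0.9, -0.0, -2.8]
opening: 0.454
```

```bash
cat > weigh.py <<'E'
import sys
from h import *
inc()
F=[];J=[]
for i in range(8):
    s=ctrl.get_state();F.append(s["contact_force"]);J.append(s["joint_efforts"][1:3])
    a,_=ctrl.read_camera("scene")
print("F mean",np.mean(F,0),"sd",np.std(F,0),"tau23",np.mean(J,0))
cv2.imwrite(f"pics/{sys.argv[1]}.png",cv2.resize(a[60:260,150:400,::-1],None,fx=3,fy=3,interpolation=cv2.INTER_CUBIC))
E
python3 weigh.py w1
```

```text
t 4.9 tcp [0.5573 0.1187 0.1895] F [-0.9496 -0.0387 -2.7843] open 0.454
tilt fix [-0.0005  0.0015  0.    ]
F mean [-0.195  -0.1302 -2.7584] sd [0.6438 0.4358 0.3773] tau23 [-33.7438 -29.1994]
```

View pics/w1.png

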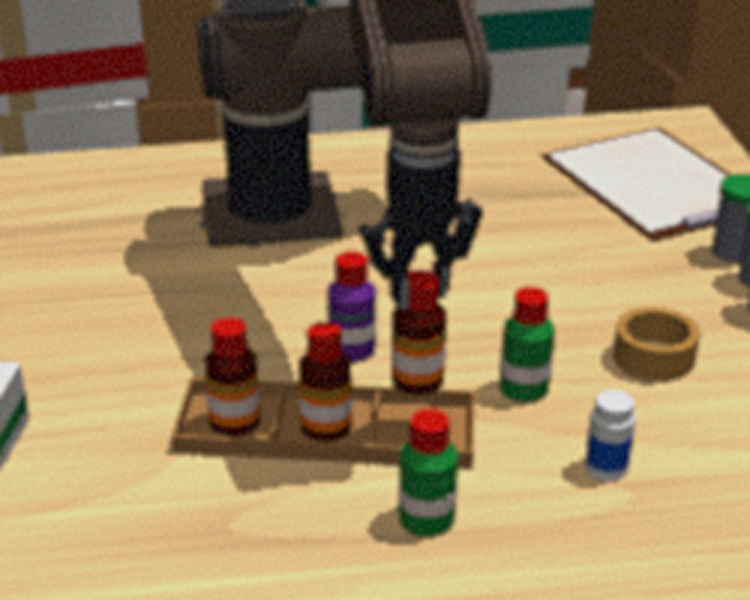

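The left bottle hangs clear, cap at (423,290), and weighs about 2.8 N, so it's light. Putting it back.

servo_tool(increments="0 0 0 0 0 1 3.0;0 0 0 0 0 2 3.0;0 0 0 0 0 3 3.0;0 0 0 0 0 4 3.0;0 0 0 0 0 5 3.0;0 0 0 0 0 5.8 3.0;0 0 0 0 0 6.4 3.0;0 0 0 0 0 6.8 3.0;0 0 0 0 0 7 3.0;0 0 0 0 0 7 3.0")

```text
time: 6.13
eef_pos: [0.5586, 0.1188, 0.1213]
tcp_rot: [0.987, 0.158, 0.001, 0.0]
contact_force: [-0.3, -0.5, -2.3]
opening: 0.456
```

servo_tool(increments="0 0 0 0 0 0.1 3.0;0 0 0 0 0 0.2 3.0;0 0 0 0 0 0.2 3.0;0 0 0 0 0 0.2 3.0")

```text
time: 6.47
eef_pos: [0.5592, 0.119, 0.1213]
tcp_rot: [0.987, 0.158, 0.001, 0.0]
contact_force: [-3.0, -0.2, 7.6]
opening: 0.456
```

Seated. Opening, then rising.

servo_tool(increments="0 0 0 0 0 -0.1 3.0;0 0 0 0 0 -0.1 4.2;0 0 0 0 0 -0.1 5.0;0 0 0 0 0 -0.1 6.5;0 0 0 0 0 -0.1 8.5;0 0 0 0 0 -0.1 8.5;0 0 0 0 0 -0.1 8.5")

```text
time: 7.05
eef_pos: [0.5578, 0.1187, 0.1191]
tcp_rot: [0.987, 0.158, -0.0, 0.0]
contact_force: [-0.8, -0.0, -0.0]
opening: 0.993
```

servo_tool(increments="0 0 0 0 0 -1 8.5;0 0 0 0 0 -3 8.5;0 0 0 0 0 -5 8.5;0 0 0 0 0 -7 8.5;0 0 0 0 0 -9 8.5;0 0 0 0 0 -9 8.5;0 0 0 0 0 -9 8.5")

```text
time: 7.63
eef_pos: [0.5588, 0.1188, 0.2114]
tcp_rot: [0.987, 0.158, 0.002, 0.0]
contact_force: [0.5, 0.8, -0.8]
opening: 0.998
```

```bash
python3 -c "
from h import *
inc((.538,.018,.21),(.538,.018,.119))"; python3 weigh.py r1
```

```text
t 7.6333 tcp [0.5588 0.1188 0.2114] F [ 0.5206  0.7655 -0.8407] open 0.998
tilt fix [ 0.0012 -0.0039  0.    ]
(0.538, 0.018, 0.21) cm: [-5.114   8.9261  0.1304]
(0.538, 0.018, 0.119) cm: [-5.1493  8.9156  9.2304]
t 7.6333 tcp [0.5588 0.1188 0.2114] F [ 0.5206  0.7655 -0.8407] open 0.998
tilt fix [ 0.0012 -0.0039  0.    ]
F mean [-0.0286  0.2161 -0.2706] sd [0.4162 0.4438 0.5637] tau23 [-32.3796 -28.6935]
```

View pics/r1.png

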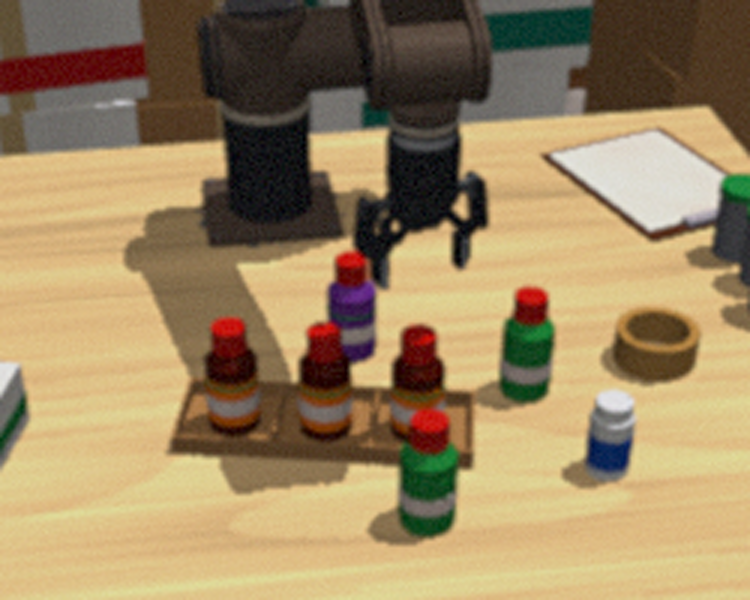

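The left bottle is upright back in its pocket, cap at (418,345). On to the middle one.

servo_tool(increments="0 0 0 -1.7 3 0 8.5;0 0 0 -3.4 6 0 8.5;0 0 0 -5.1 8.9 0 8.5;0 0 0 -5.1 8.9 0 8.5;0 0 0 -5.1 8.9 2 8.5;0 0 0 -5.1 8.9 4 8.5;0 0 0 -5.1 8.9 6 8.5;0 0 0 -5.1 8.9 8 8.5;0 0 0 -5.1 8.9 9.2 8.5;0 0 0 -5.1 8.9 9.2 8.5")

```text
time: 8.87
eef_pos: [0.5348, 0.0188, 0.1138]
tcp_rot: [0.987, 0.158, -0.003, -0.001]
contact_force: [-0.4, -0.4, -0.4]
opening: 0.995
```

servo_tool(increments="0 0 0 0 0 0 8.5;0 0 0 0 0 0 8.5")

```text
time: 9.03
eef_pos: [0.538, 0.0183, 0.1185]
tcp_rot: [0.987, 0.158, 0.001, 0.0]
contact_force: [0.4, 1.0, -0.4]
opening: 0.996
```

```bash
python3 snap.py g2
```

```text
t 9.0333 tcp [0.538  0.0183 0.1185] F [ 0.4464  0.9761 -0.3645] open 0.996
tilt fix [ 0.0008 -0.0017  0.    ]
```

View pics/g2.png

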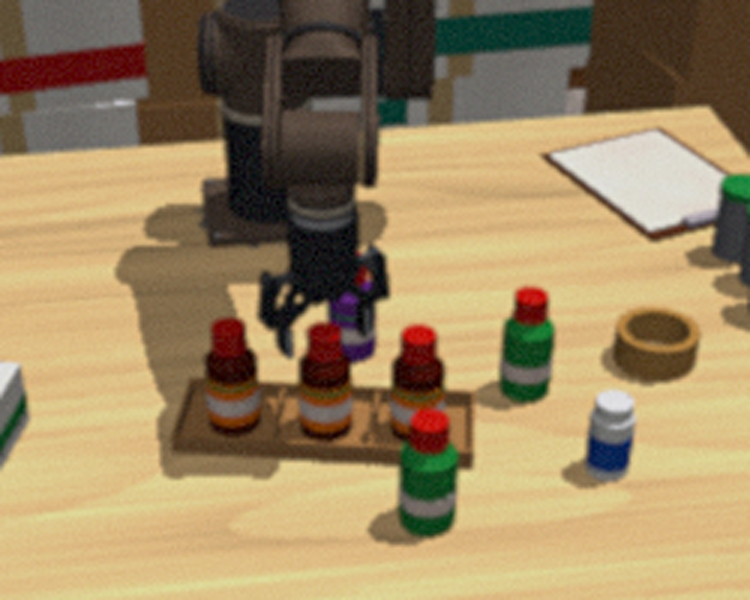

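The gripper is astride the middle cap at (325,342). Close and lift.

servo_tool(increments="0 0 0 0 0 0 5.5;0 0 0 0 0 0 4.5;0 0 0 0 0 0 3.5;0 0 0 0 0 0 3.0;0 0 0 0 0 0 3.0;0 0 0 0 0 0 3.0;0 0 0 0 0 0 3.0;0 0 0 0 0 0 3.0;0 0 0 0 0 0 3.0;0 0 0 0 0 0 3.0", grip_force=25)

```text
time: 9.92
eef_pos: [0.5376, 0.018, 0.118]
tcp_rot: [0.987, 0.158, 0.001, 0.0]
contact_force: [-1.2, -1.6, 5.9]
opening: 0.46
```

servo_tool(increments="0 0 0 0 0 -0.5 3.0;0 0 0 0 0 -1.5 3.0;0 0 0 0 0 -2.5 3.0;0 0 0 0 0 -3.5 3.0;0 0 0 0 0 -4.5 3.0;0 0 0 0 0 -5.5 3.0;0 0 0 0 0 -6.5 3.0;0 0 0 0 0 -7 3.0;0 0 0 0 0 -7 3.0;0 0 0 0 0 -7 3.0")

```text
time: 10.75
eef_pos: [0.5372, 0.0182, 0.1877]
tcp_rot: [0.987, 0.158, 0.0, 0.0]
contact_force: [-0.9, 1.2, -5.9]
opening: 0.455
```

servo_tool(increments="0 0 0 0 0 0 3.0;0 0 0 0 0 0 3.0;0 0 0 0 0 0 3.0")

```text
time: 11.0
eef_pos: [0.5366, 0.0183, 0.1864]
tcp_rot: [0.987, 0.158, -0.001, -0.0]
contact_force: [-0.3, 0.2, -7.0]
opening: 0.459
```

```bash
python3 weigh.py w2
```

```text
t 11.0 tcp [0.5366 0.0183 0.1864] F [-0.2833  0.1958 -6.9781] open 0.459
tilt fix [-0.0008  0.0015  0.    ]
F mean [-0.1068  0.123  -6.2038] sd [0.3919 0.2814 0.6698] tau23 [-32.4222 -30.6902]
```

View pics/w2.png

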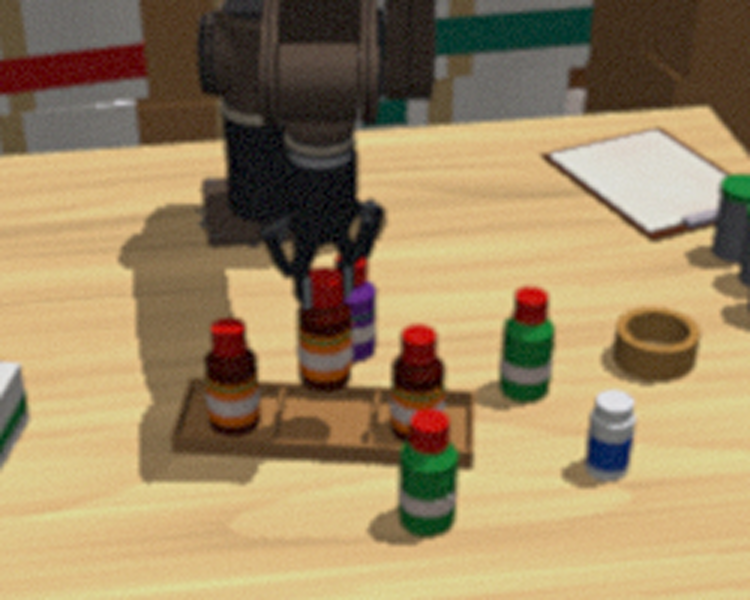

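The middle bottle weighs about 6.2 N, so it's the heavy one. The right one still has to be lifted, so this one goes back first.

servo_tool(increments="0 0 0 0 0 1 3.0;0 0 0 0 0 2 3.0;0 0 0 0 0 3 3.0;0 0 0 0 0 4 3.0;0 0 0 0 0 5 3.0;0 0 0 0 0 5.8 3.0;0 0 0 0 0 6.4 3.0;0 0 0 0 0 6.8 3.0;0 0 0 0 0 7 3.0;0 0 0 0 0 7 3.0")

```text
time: 12.23
eef_pos: [0.5378, 0.0182, 0.1181]
tcp_rot: [0.987, 0.158, 0.001, 0.0]
contact_force: [-0.1, 0.4, -4.1]
opening: 0.46
```

servo_tool(increments="0 0 0 0 0 0 3.0;0 0 0 0 0 0 3.0")

```text
time: 12.4
eef_pos: [0.5378, 0.0182, 0.118]
tcp_rot: [0.987, 0.158, 0.001, 0.0]
contact_force: [-0.0, 0.5, -3.4]
opening: 0.459
```

Partly seated, so down a touch more, then release.

servo_tool(increments="0 0 0 0 0 0.1 3.0;0 0 0 0 0 0.15 3.0;0 0 0 0 0 0.15 3.0;0 0 0 0 0 0.15 3.0")

```text
time: 12.73
eef_pos: [0.5383, 0.0182, 0.118]
tcp_rot: [0.987, 0.158, 0.001, 0.0]
contact_force: [-1.8, 0.2, 6.2]
opening: 0.46
```

servo_tool(increments="0 0 0 0 0 0 3.0;0 0 0 0 0 -0.1 4.2;0 0 0 0 0 -0.1 5.0;0 0 0 0 0 -0.1 6.5;0 0 0 0 0 -0.1 8.5;0 0 0 0 0 -0.1 8.5;0 0 0 0 0 -0.1 8.5")

```text
time: 13.32
eef_pos: [0.537, 0.0182, 0.1167]
tcp_rot: [0.987, 0.158, -0.0, 0.0]
contact_force: [0.0, 1.3, -0.1]
opening: 0.993
```

servo_tool(increments="0 0 0 0 0 -1 8.5;0 0 0 0 0 -3 8.5;0 0 0 0 0 -5 8.5;0 0 0 0 0 -7 8.5;0 0 0 0 0 -9 8.5;0 0 0 0 0 -9 8.5;0 0 0 0 0 -9 8.5")

```text
time: 13.9
eef_pos: [0.538, 0.0181, 0.2087]
tcp_rot: [0.987, 0.158, 0.002, 0.001]
contact_force: [-0.3, 0.3, -1.6]
opening: 0.993
```

```bash
python3 -c "
from h import *
inc((.513,-.0855,.119))"; python3 weigh.py r2
```

```text
t 13.9 tcp [0.538  0.0181 0.2087] F [-0.2951  0.3245 -1.6087] open 0.993
tilt fix [ 0.0018 -0.0034  0.    ]
(0.513, -0.0855, 0.119) cm: [-5.6354  9.0515  8.9706]
t 13.9 tcp [0.538  0.0181 0.2087] F [-0.2951  0.3245 -1.6087] open 0.993
tilt fix [ 0.0018 -0.0034  0.    ]
F mean [-0.0985  0.0782 -0.6114] sd [0.2714 0.3525 0.8529] tau23 [-29.3819 -28.5739]
```

View pics/r2.png

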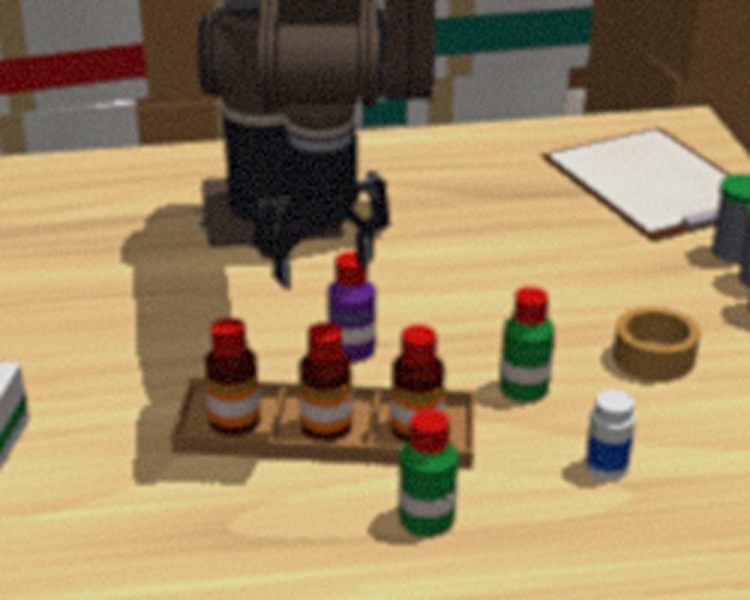

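All three bottles are standing, caps at (229,340), (325,342) and (418,345). Now the right one.

servo_tool(increments="0 0 0 -1.9 3 0 8.5;0 0 0 -3.8 6 0 8.5;0 0 0 -5.6 9 0 8.5;0 0 0 -5.6 9 0 8.5;0 0 0 -5.6 9 2 8.5;0 0 0 -5.6 9 4 8.5;0 0 0 -5.6 9 6 8.5;0 0 0 -5.6 9 8 8.5;0 0 0 -5.6 9 8.9 8.5;0 0 0 -5.6 9 8.9 8.5")

```text
time: 15.13
eef_pos: [0.5101, -0.0838, 0.115]
tcp_rot: [0.987, 0.158, -0.003, -0.002]
contact_force: [-0.9, -0.3, 0.2]
opening: 0.996
```

servo_tool(increments="0 0 0 0 0 0 8.5;0 0 0 0 0 0 8.5")

```text
time: 15.3
eef_pos: [0.5128, -0.0849, 0.1191]
tcp_rot: [0.987, 0.158, 0.001, 0.001]
contact_force: [0.0, 0.3, -1.0]
opening: 0.997
```

```bash
python3 snap.py g3
```

```text
t 15.3 tcp [ 0.5128 -0.0849  0.1191] F [ 0.004   0.3348 -0.9883] open 0.997
tilt fix [ 0.0013 -0.0017  0.    ]
```

View pics/g3.png

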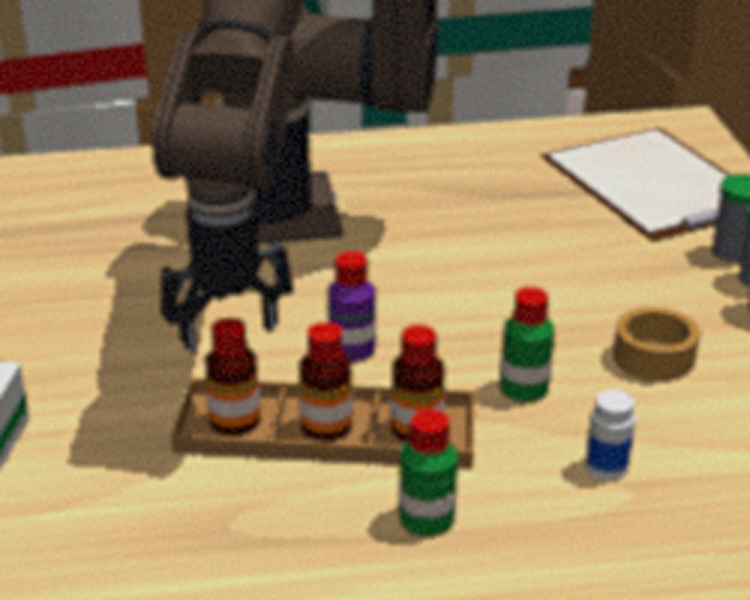

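The gripper is astride the right cap at (230,338). Close, lift and weigh.

servo_tool(increments="0 0 0 0 0 0 5.5;0 0 0 0 0 0 4.5;0 0 0 0 0 0 3.5;0 0 0 0 0 0 3.0;0 0 0 0 0 0 3.0;0 0 0 0 0 0 3.0;0 0 0 0 0 0 3.0;0 0 0 0 0 0 3.0;0 0 0 0 0 0 3.0;0 0 0 0 0 0 3.0", grip_force=25)

```text
time: 16.18
eef_pos: [0.5124, -0.085, 0.1184]
tcp_rot: [0.987, 0.158, 0.0, 0.0]
contact_force: [-0.2, 0.0, 5.0]
opening: 0.46
```

servo_tool(increments="0 0 0 0 0 -0.5 3.0;0 0 0 0 0 -1.5 3.0;0 0 0 0 0 -2.5 3.0;0 0 0 0 0 -3.5 3.0;0 0 0 0 0 -4.5 3.0;0 0 0 0 0 -5.5 3.0;0 0 0 0 0 -6.5 3.0;0 0 0 0 0 -7 3.0;0 0 0 0 0 -7 3.0;0 0 0 0 0 -7 3.0")

```text
time: 17.02
eef_pos: [0.512, -0.0848, 0.1882]
tcp_rot: [0.987, 0.158, 0.0, 0.0]
contact_force: [-0.1, 0.2, -2.7]
opening: 0.46
```

servo_tool(increments="0 0 0 0 0 0 3.0;0 0 0 0 0 0 3.0;0 0 0 0 0 0 3.0")

```text
time: 17.27
eef_pos: [0.5115, -0.0846, 0.187]
tcp_rot: [0.987, 0.158, -0.001, -0.0]
contact_force: [-0.1, -0.7, -2.7]
opening: 0.458
```

```bash
python3 weigh.py w3
```

```text
t 17.2667 tcp [ 0.5115 -0.0846  0.187 ] F [-0.148  -0.652  -2.6699] open 0.458
tilt fix [-0.001   0.0013  0.    ]
F mean [-0.1347  0.2247 -3.2423] sd [0.4902 0.5053 0.4543] tau23 [-28.8849 -28.9801]
```

View pics/w3.png

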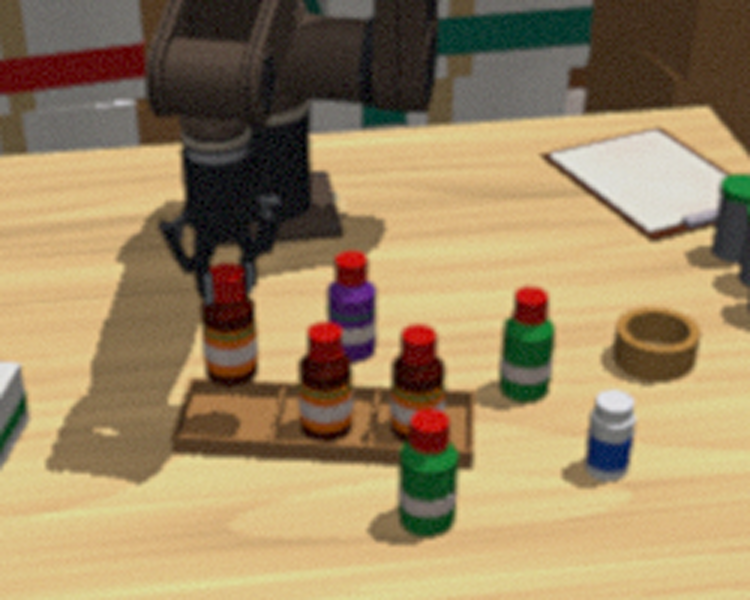

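The right bottle is light, at about 3.2 N and hanging clear. Set it back, then return to the middle one.

servo_tool(increments="0 0 0 0 0 1 3.0;0 0 0 0 0 2 3.0;0 0 0 0 0 3 3.0;0 0 0 0 0 4 3.0;0 0 0 0 0 5 3.0;0 0 0 0 0 5.8 3.0;0 0 0 0 0 6.4 3.0;0 0 0 0 0 6.8 3.0;0 0 0 0 0 7 3.0;0 0 0 0 0 7 3.0")

```text
time: 18.5
eef_pos: [0.5125, -0.0849, 0.1184]
tcp_rot: [0.987, 0.158, 0.001, 0.0]
contact_force: [0.5, 0.7, -2.6]
opening: 0.46
```

servo_tool(increments="0 0 0 0 0 0.1 3.0;0 0 0 0 0 0.15 3.0;0 0 0 0 0 0.15 3.0;0 0 0 0 0 0.15 3.0")

```text
time: 18.83
eef_pos: [0.5129, -0.085, 0.1183]
tcp_rot: [0.987, 0.158, 0.001, 0.0]
contact_force: [-1.7, -0.2, 5.2]
opening: 0.463
```

servo_tool(increments="0 0 0 0 0 0 3.0;0 0 0 0 0 -0.1 4.2;0 0 0 0 0 -0.1 5.0;0 0 0 0 0 -0.1 6.5;0 0 0 0 0 -0.1 8.5;0 0 0 0 0 -0.1 8.5;0 0 0 0 0 -0.1 8.5")

```text
time: 19.42
eef_pos: [0.5118, -0.0847, 0.1171]
tcp_rot: [0.987, 0.158, -0.0, -0.0]
contact_force: [-0.6, 0.1, 0.1]
opening: 0.995
```

servo_tool(increments="0 0 0 0 0 -1 8.5;0 0 0 0 0 -3 8.5;0 0 0 0 0 -5 8.5;0 0 0 0 0 -7 8.5;0 0 0 0 0 -9 8.5;0 0 0 0 0 -9 8.5;0 0 0 0 0 -9 8.5")

```text
time: 20.0
eef_pos: [0.5128, -0.085, 0.2092]
tcp_rot: [0.987, 0.158, 0.002, 0.001]
contact_force: [-0.7, 0.2, 0.4]
opening: 0.995
```

```bash
python3 -c "
from h import *
inc((.538,.0182,.119))
for n in('scene','top'):
    im,d=ctrl.read_camera(n);P=pts(n,d)
    k,l,s,c=cv2.connectedComponentsWithStats(red(im))
    for i in range(1,k):
        Q=P[(l==i)&(d>0)]
        if s[i,4]<25 or not .1<np.percentile(Q[:,2],95)<.16: continue
        top=Q[Q[:,2]>np.percentile(Q[:,2],95)-.006]; print(n,c[i],top.mean(0))
"; python3 snap.py r3
```

```text
t 20.0 tcp [ 0.5128 -0.085   0.2092] F [-0.7453  0.1669  0.4383] open 0.995
tilt fix [ 0.0025 -0.0031  0.    ]
(0.538, 0.0182, 0.119) cm: [ 5.5845 -9.0467  9.0199]
scene [266.7273 148.798 ] [0.3827 0.0682 0.1305]
scene [326.5833 161.213 ] [0.4952 0.2591 0.1303]
scene [225.9573 172.6667] [ 0.519  -0.0857  0.1344]
scene [258.1765 173.875 ] [0.5418 0.0179 0.134 ]
scene [289.1908 174.5649] [0.5617 0.1186 0.1347]
scene [292.7593 202.821 ] [0.7116 0.1037 0.1308]
top [216.3689 128.6557] [0.7047 0.1039 0.1341]
top [209.6159 176.3311] [0.5544 0.1175 0.1382]
top [243.5556 183.1176] [0.5343 0.0178 0.1374]
top [161.8571 197.9549] [0.4901 0.2601 0.1331]
top [224.9697 236.2576] [0.3756 0.0704 0.1485]
t 20.1 tcp [ 0.5113 -0.0845  0.2064] F [-1.2154  0.8015  0.4511] open 0.996
tilt fix [-0.001   0.0012  0.    ]
```

View pics/r3.png

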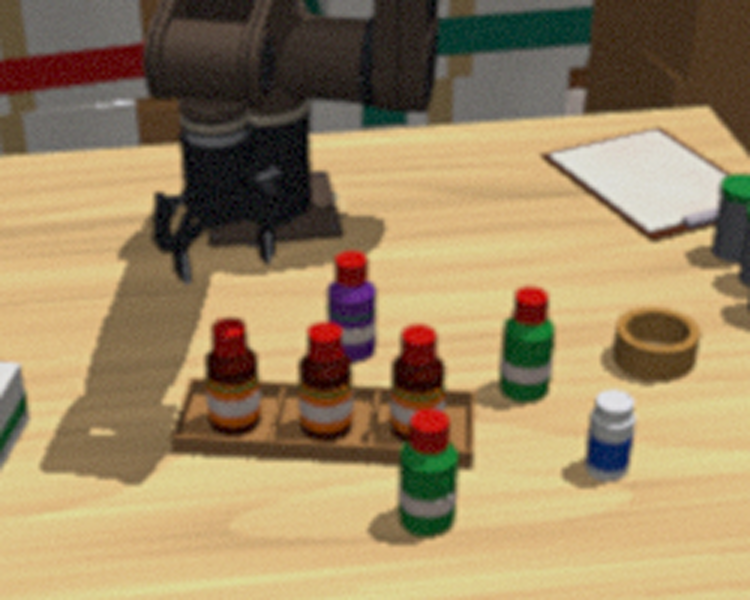

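All three are standing where they began. Back to the middle (heavy) bottle.

servo_tool(increments="0 0 0 1.9 -3 0 8.5;0 0 0 3.8 -6 0 8.5;0 0 0 5.6 -9 0 8.5;0 0 0 5.6 -9 0 8.5;0 0 0 5.6 -9 2 8.5;0 0 0 5.6 -9 4 8.5;0 0 0 5.6 -9 6 8.5;0 0 0 5.6 -9 8 8.5;0 0 0 5.6 -9 8.9 8.5;0 0 0 5.6 -9 8.9 8.5")

```text
time: 20.98
eef_pos: [0.5344, 0.0184, 0.1145]
tcp_rot: [0.987, 0.158, -0.004, -0.001]
contact_force: [-0.4, 0.9, -1.1]
opening: 0.993
```

servo_tool(increments="0 0 0 0 0 0 8.5;0 0 0 0 0 0 8.5")

```text
time: 21.15
eef_pos: [0.5378, 0.018, 0.1193]
tcp_rot: [0.987, 0.158, 0.001, 0.0]
contact_force: [-0.1, 0.1, 1.3]
opening: 0.998
```

servo_tool(increments="0 0 0 0 0 0 5.5;0 0 0 0 0 0 4.5;0 0 0 0 0 0 3.5;0 0 0 0 0 0 3.0;0 0 0 0 0 0 3.0;0 0 0 0 0 0 3.0;0 0 0 0 0 0 3.0;0 0 0 0 0 0 3.0;0 0 0 0 0 0 3.0;0 0 0 0 0 0 3.0", grip_force=25)

```text
time: 21.98
eef_pos: [0.5377, 0.018, 0.1192]
tcp_rot: [0.987, 0.158, 0.001, 0.0]
contact_force: [-0.9, -1.5, 5.6]
opening: 0.46
```

servo_tool(increments="0 0 0 0 0 -0.5 3.0;0 0 0 0 0 -1.5 3.0;0 0 0 0 0 -2.5 3.0;0 0 0 0 0 -4 3.0;0 0 0 0 0 -5.5 3.0;0 0 0 0 0 -7 3.0;0 0 0 0 0 -8.5 3.0;0 0 0 0 0 -9.5 3.0;0 0 0 0 0 -10 3.0;0 0 0 0 0 -10 3.0")

```text
time: 22.82
eef_pos: [0.5375, 0.0182, 0.2196]
tcp_rot: [0.987, 0.158, 0.001, 0.0]
contact_force: [0.6, 0.5, -6.8]
opening: 0.461
```

servo_tool(increments="0 0 0 0 0 -1 3.0;0 0 0 0 0 -2.5 3.0;0 0 0 0 0 -4 3.0;0 0 0 0 0 -5.5 3.0;0 0 0 0 0 -7 3.0;0 0 0 0 0 -8.5 3.0;0 0 0 0 0 -9.5 3.0;0 0 0 0 0 -10 3.0;0 0 0 0 0 -10 3.0;0 0 0 0 0 -10 3.0")

```text
time: 23.65
eef_pos: [0.5367, 0.0183, 0.3175]
tcp_rot: [0.987, 0.158, -0.001, -0.0]
contact_force: [0.3, 0.7, -6.1]
opening: 0.457
```

servo_tool(increments="0 0 0 0 0 0 3.0;0 0 0 0 0 0 3.0;0 0 0 0 0 0 3.0;0 0 0 0 0 0 3.0;0 0 0 0 0 0 3.0;0 0 0 0 0 0 3.0")

```text
time: 24.15
eef_pos: [0.5371, 0.0182, 0.3182]
tcp_rot: [0.987, 0.158, -0.0, -0.0]
contact_force: [0.2, -0.4, -5.9]
opening: 0.459
```

```bash
python3 weigh.py end; python3 -c "
from h import *
s=ctrl.get_state();print(s['dq'],s['eef_pos'],s['opening'])"
```

```text
t 24.15 tcp [0.5371 0.0182 0.3182] F [ 0.2166 -0.3939 -5.8715] open 0.459
tilt fix [-0.0001  0.0002  0.    ]
F mean [ 0.2635 -0.0261 -6.1364] sd [0.356  0.4076 0.2214] tau23 [-30.6565 -33.5903]
[-0.0014  0.0018 -0.0009 -0.0013  0.0003 -0.0005] [0.5371 0.0182 0.3184] 0.4609622150639199
```

View pics/end.png

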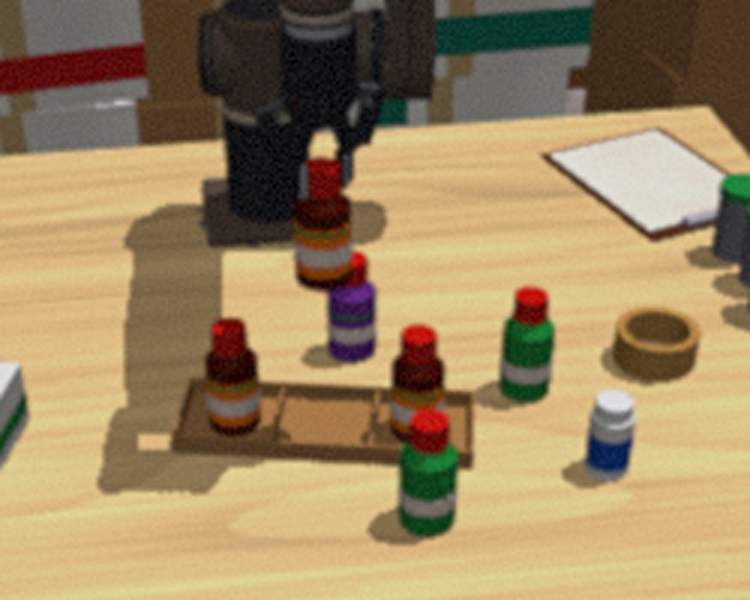

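The heavy bottle hangs upright and still, with its cap at (323,180) and its foot about 0.20 m up. The other two stand in their pockets. Handing in.

```bash
python3 -c "
from plant import ctrl
print(ctrl.sign_off())"
```

```text
the job is handed in; nothing more can be done
None
```

I hefted all three bottles left to right and handed in holding the middle one, which is the heavy one. No verdict was reported.

- **Weights:** left about 2.8 N, middle about 6.2 N, right about 3.2 N. All three were gripped by the cap at a 25 N grip setting and lifted about 7 cm. Each was then set back upright in its own pocket, and I re-gripped the middle one at the end.
- **Final hold:** the last reading was 6.1 N, with the tool vertical, joint speeds near zero and the opening steady at the cap's width. The bottle's foot is about 0.20 m above the bench. It took about 25 s of the 64 s.
- **Other bottles:** the last picture shows the left and right bottles upright in their pockets. Their caps were within about 4 mm of where they started, though the right bottle's cap was checked in the scene camera only because the arm hid it from the top one.
- **Tape roll, carton and jar:** the tape roll and jar look unmoved in the pictures. The carton is mostly outside the later crops, but the arm never went near it after the first pass.
- **Disagreements:** the two cameras differed by about 5–8 mm in x on the cap positions. The resting force reading was noisy by about 0.5 N, far less than the 3 N difference in weight.

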